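# Empty a rotary water sampler, set its carousel home and clamp it

## Task

Empty the water sampler: lift every sample tube out of the carousel and stand each one upright and fully home in a well of its own in the green crate, without dropping or tipping any. Turn the carousel's rim until its yellow mark faces the red pointer, and only then press the red clamp handle fully down. Leave the gasket, the grease jar and the screwdriver where they are.

Things in the scene. Friction and masses are not known exactly. Their poses are not given: they have to be found in the camera images.
- hub (a point): axis of the sampler's carousel, 130 mm above the bench, level with the top of its rim. The carousel, a grey round deck 250 mm across, turns either way without end about this upright axis; its stiff bearing (about 2 N at the rim) keeps it where it is left. A hub nut 32 mm across rises 12 mm above the deck
- carousel: the carousel; origin on its axis, 35 mm above the bench; its deck is 65 mm and its tubes' floor 10 mm above this origin. Six 38 mm holes lie 78 mm from the axis, 30 degrees to either side of the yellow mark's direction and every 60 degrees. It is turned by its rim: an upstanding ring, inner radius 115, outer 125 mm, rising 30 mm above the deck, free to pinch from above
- mark (a point): middle of the engraved, yellow-filled mark on top of the carousel's rim, 120 mm from the axis: a radial yellow line 5 mm wide, carried down both faces of the rim and on over the deck. The only mark; it turns with the carousel
- pointer (a point): the fixed point over the rim (120 mm from the axis, rim-top height) at which the fixed red pointer aims; the mark has arrived when it lies here. The flat red arrow's tip is 9 mm farther out, 5 mm thick from this height up, on a steel bracket 24 mm wide that reaches out to 156 mm from the axis. Its x axis points outward from the hub
- clamp_pivot (a point): pivot of the toggle clamp's red handle, 150 mm above the bench, 178 mm from the hub axis, 90 degrees anticlockwise (from above) of the pointer. Its y axis runs along the handle, away from the hub, and tilts with it. Pillar 30x34 mm centred 170 mm from the axis. While open its steel arm stands straight up beside the rim, to 202 mm above the bench; it swings in with the handle, its rubber foot coming down on the rim
- clamp_grip (a point): point on the upper face of the clamp's red handle, 80 mm along it from the pivot and 8 mm off its middle line; the red grip is 20 mm wide, 16 mm thick and runs from 36 to 111 mm from the pivot
- clamp_handle (a joint): angle of the clamp's handle above level: 0 is fully down (clamped, handle level and pointing outward), 0.75 to 0.95 at the start (open, sloping up and outward), 1.05 at most. Press it down from above; friction (about 3 N at the grip) keeps it where it is left; firm stop at 0
- crate_top (a point): centre of the top rim of the green crate, 78 mm above its underside; x along its long side, y along its short side. Its black foam (top 6 mm below this) has six square wells 42 mm wide and 52 mm deep, centred at x = -70, 0, 70 mm and y = -35, 35 mm; well floors lie 58 mm below this point. A tube fully home stands 98 mm proud of the foam
- crate: the loose green transport crate, 226 x 156 x 78 mm, 0.95 kg, standing on the bench; origin under its centre, axes as crate_top
- gasket: black rubber ring, 124 mm across, 8 mm thick, lying on the bench, a bystander; origin under its centre
- grease: grey jar with a yellow lid, 68 mm across, 70 mm high, a bystander; origin under its centre
- driver: screwdriver with an orange handle, lying on the bench, a bystander; origin under its middle
- tube0_mid (a point): closed sample tube: white, 32 mm across, 150 mm long, its blue cap (36 mm across) the top 22 mm, 0.1 to 0.21 kg. This point is half-way up on its axis, 75 mm above its foot; z runs up to the cap. At the start it stands in a hole of the carousel (foot 45 mm, top 195 mm above the bench), or is absent
- tube0: the same tube, origin at the centre of its foot
- tube1_mid (a point): closed sample tube: white, 32 mm across, 150 mm long, its blue cap (36 mm across) the top 22 mm, 0.1 to 0.21 kg. This point is half-way up on its axis, 75 mm above its foot; z runs up to the cap. At the start it stands in a hole of the carousel (foot 45 mm, top 195 mm above the bench), or is absent
- tube1: the same tube, origin at the centre of its foot
- tube2_mid (a point): closed sample tube: white, 32 mm across, 150 mm long, its blue cap (36 mm across) the top 22 mm, 0.1 to 0.21 kg. This point is half-way up on its axis, 75 mm above its foot; z runs up to the cap. At the start it stands in a hole of the carousel (foot 45 mm, top 195 mm above the bench), or is absent
- tube2: the same tube, origin at the centre of its foot
- tube3_mid (a point): closed sample tube: white, 32 mm across, 150 mm long, its blue cap (36 mm across) the top 22 mm, 0.1 to 0.21 kg. This point is half-way up on its axis, 75 mm above its foot; z runs up to the cap. At the start it stands in a hole of the carousel (foot 45 mm, top 195 mm above the bench), or is absent
- tube3: the same tube, origin at the centre of its foot
- tube4_mid (a point): closed sample tube: white, 32 mm across, 150 mm long, its blue cap (36 mm across) the top 22 mm, 0.1 to 0.21 kg. This point is half-way up on its axis, 75 mm above its foot; z runs up to the cap. At the start it stands in a hole of the carousel (foot 45 mm, top 195 mm above the bench), or is absent
- tube4: the same tube, origin at the centre of its foot
Mind the look-alikes: they are no part of the job. Leave any pink look-alike of the tube1 alone.

How it is judged:
By the outcome, as a careful person would: the job done as asked, in the order asked, and still so for the second after the job is handed in, with the robot touching nothing.
Of tube0, tube1, tube2, tube3, tube4 only 3 to 5 are there at a start; the rules pass over those that are not, and their reading is None.
At some moment in a run one of crate may be knocked a few centimetres aside while the robot is not near it.
It also fails if it takes over 210 s, if anything falls off the work surface, if the arm or the gripper's body presses on something with over 40 N, if the wrist force passes 120 N, or if a joint passes its speed limit or range.

## Robot

A 7-joint arm with a two-finger parallel gripper is mounted at the origin on the work surface. World frame = base frame: x ahead of the robot, y to its left, z up, the work surface at z = 0. Lengths are in mm, angles in rad, forces in N, time in s.
With the tool pointing down it reaches from about 400 to 875 mm from the base axis. Payload 19.3 kg.
Tool frame: the origin (TCP) lies on the centre line of the jaws, within the pads' length; the fingertips stand 25 mm ahead of it and the grasp point (between the pads) lies 6 mm ahead of it; z points along the fingers, y is the line along which they close (so a half turn about z gives the same grasp; the last joint's range is limited). The gripper opens to 85 mm and grips with 20 to 120 N. Pads are 22 mm wide; open, the fingers measure 114 mm over their backs; the gripper's body (76 mm by 85 mm) begins 54 mm behind the grasp point. The pads swing forward as they close: fully open they stand 13 mm farther back than shut.
Start: joints at [-1.285, 0.521, -0.036, 1.599, 0.021, 1.021, -0.113], TCP at [217.731, 585.84, 256.291] pointing down, gripper open.
Joint ranges: [-2.91, 2.91], [-0.3, 2.13], [-1.5, 1.42], [0.17, 2.43], [-1.26, 4.41], [0.16, 1.93], [-2.52, 2.52]. Speed limits (rad/s): [1.89, 1.89, 2.39, 2.39, 3.01, 3.01, 3.01].

## Interface

Orientations are given as a unit quaternion [x, y, z, w].
In Python, from plant import robot gives the robot as it stands.
- The arm moves only by the shell command python3 -m creep 'ROWS' [FORCE]. ROWS is a JSON object of lists of equal length, an entry for each row: "fingers": the finger opening in mm, from 0 to 85.4; "slide": the shift along the tool's x, y, z in mm, a list of three; "roll": the turn about the tool's z in degrees. In form: {"fingers": [fingers, ...], "slide": [[x, y, z], ...], "roll": [roll, ...]}. A call has 1 to 10 rows; each row is the pose to reach, as a shift and turn from the pose commanded when the call began, along the tool's axes at that moment; what a row does not reach only later rows make up. A row lasts 1/8 s, in which the tool goes at most 62.5 mm and 10.7 degrees, less where a joint would pass 70% of its speed; a pose out of reach is approached as far as the arm can. A call with a gripper value outside its range is refused whole. The fingers move at their own pace and stop on an object; FORCE is the grip in N (left out, the last holds). Time passes only in rows, so rows that repeat a pose let the fingers close. It gives the time, the measured TCP pose, the force, the opening and the grip force at its end, in the units of the state.
- robot.get_obs(): the state, without advancing time (a new reading comes with each control period).
- robot.capture(name): name is "side" or "top"; returns a dict with "img" (420x560x3 uint8, blue, green, red), "K" (3x3 intrinsics, pixels), "k1" (the pictures are not rectified: a ray, as slopes to the right and down, at radius r is drawn at 1 + k1 r^2 times it, then the intrinsics apply), "rvec" (rotation vector, rad) and "tvec" (3), from world to camera coordinates, as OpenCV has them. Camera axes: x right, y down, z forward; pixel columns grow to the right and rows downward; lengths in mm; the calibration is good to about 2 mm. A picture is of the moment at which its call begins. There is no depth.
- robot.hand_in(): hands the job in; it is judged then, once.
The state is a dict: "clock": time; "qpos": joint angles; "joint_vel": joint speeds; "effort": joint torques, N m; "position": TCP position; "orientation": TCP orientation; "force": force on the tool from outside, world axes, zero at the start; "wrist_torque": the same for the moment, N m; "opening": finger opening in mm; "grasp_force": force on a finger pad.
Only numpy, scipy, OpenCV 4.12 (cv2) and the standard library are available. Lean on these libraries where they do the work, as an engineer would, in place of code of your own. Each camera call takes 0.05 s, during which the arm holds its last target. There are 200 camera calls.

## Working session

There is one attempt and no reset: what is moved stays moved. The work goes in short steps, Python scripts to look and compute and a shell command to move; the robot and the scene stay as the last step left them, time stands still between calls to the robot, and variables do not carry over. Pictures are saved under pics/ and viewed, at most 14 in all, crops included, and the job is handed in when it is done.

```bash
ls; mkdir -p pics
cat > h.py <<'E'
import numpy as np, cv2
from plant import robot
def cap(n,save=None):
    c=robot.capture(n)
    if save: cv2.imwrite('pics/'+save,c['img'])
    return c
def ray(c,uv):
    K=np.array(c['K'],float); uv=np.atleast_2d(np.array(uv,float))
    d=np.stack([(uv[:,0]-K[0,2])/K[0,0],(uv[:,1]-K[1,2])/K[1,1]],1)
    x=d.copy()
    for _ in range(30): x=d/(1+c['k1']*(x**2).sum(1,keepdims=True))
    R=cv2.Rodrigues(np.array(c['rvec'],float))[0]; t=np.array(c['tvec'],float).ravel()
    return -R.T@t, np.c_[x,np.ones(len(x))]@R
def onz(c,uv,z):
    o,d=ray(c,uv); return o+d*((z-o[2])/d[:,2])[:,None]
def proj(c,P):
    P=np.atleast_2d(np.array(P,float)); R=cv2.Rodrigues(np.array(c['rvec'],float))[0]
    q=P@R.T+np.array(c['tvec'],float).ravel(); x=q[:,:2]/q[:,2:]
    x=x*(1+c['k1']*(x**2).sum(1,keepdims=True)); K=np.array(c['K'])
    return x*[K[0,0],K[1,1]]+[K[0,2],K[1,2]]
def blobs(c,lo,hi,amin=30):
    m=cv2.inRange(cv2.cvtColor(c['img'],cv2.COLOR_BGR2HSV),np.array(lo),np.array(hi))
    n,l,s,ce=cv2.connectedComponentsWithStats(m)
    return m,l,[(i,s[i],ce[i]) for i in range(1,n) if s[i,4]>=amin]
E
python3 - <<'E'
from h import *
for n in('top','side'):
    c=cap(n,n+'0.png'); o,d=ray(c,[[280,210]]); print(n,c['K'],c['k1'],o,d)
o=robot.get_obs(); print(o['position'],o['orientation'],o['opening'],o['clock'])
E
```

```text
pics
top [[489.17717469   0.         275.10947972]
 [  0.         489.17717469 208.7589547 ]
 [  0.           0.           1.        ]] -0.09922347771334529 [ 386.34005118   37.53680199 1216.00532848] [[ 0.11956753 -0.01040749 -0.9928251 ]]
side [[388.22309439   0.         272.98897678]
 [  0.         388.22309439 209.54759783]
 [  0.           0.           1.        ]] -0.032448793202819626 [ 352.87756505 -712.67052276  559.58037866] [[ 0.24365366  0.82783273 -0.50562176]]
[217.65646937 585.59480825 255.8079307 ] [ 1.76962346e-01  9.84217500e-01 -4.89001809e-04 -4.74518516e-05] 85.33520703126322 0.1
```

View pics/top0.png

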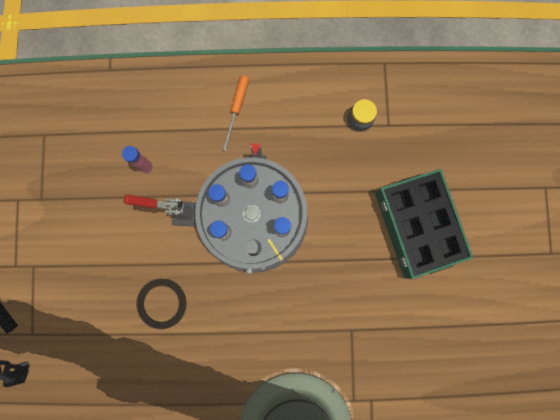

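View pics/side0.png

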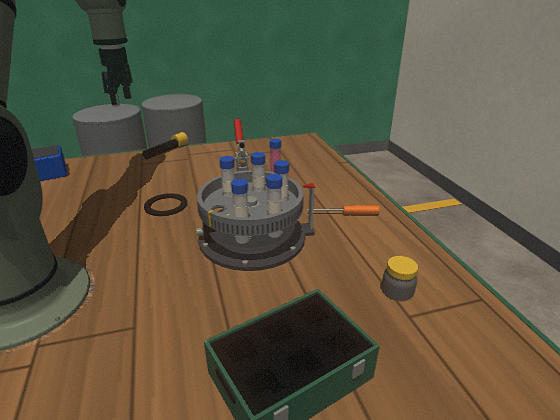

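The top view shows the carousel around (251,213) with five blue caps at (248,173), (217,193), (280,189), (218,229), (282,226) and an empty hole at (252,246). The yellow mark is at (275,250), the red pointer at (256,150), the red handle at (140,201), and the crate at (425,222). The pink tube with a blue cap at (131,153) stands outside the carousel, so it is the look-alike and I will leave it alone.

Run:
```python
from h import *
c=cap('top'); s=cap('side')
im=c['img']
a=cv2.resize(im[130:285,115:315],None,fx=4,fy=4,interpolation=cv2.INTER_CUBIC)[:600]
cv2.imwrite('pics/cropcar.png',a)
m,l,b=blobs(c,(105,120,60),(130,255,255),20)
for i,st,ce in b: print('blue',ce.round(1),st,onz(c,ce,195).round(1)[0])
m,l,b=blobs(s,(105,120,60),(130,255,255),20)
for i,st,ce in b: print('blueS',ce.round(1),st)
m,l,b=blobs(c,(22,100,100),(35,255,255),5)
for i,st,ce in b: print('yel',ce.round(1),st,onz(c,ce,130).round(1)[0],onz(c,ce,100).round(1)[0])
m,l,b=blobs(c,(0,150,80),(6,255,255),10)
for i,st,ce in b: print('red',ce.round(1),st,onz(c,ce,132).round(1)[0])
# crate foam/wells
hsv=cv2.cvtColor(im,cv2.COLOR_BGR2HSV)[150:300,360:490]
cv2.imwrite('pics/cropcrate.png',cv2.resize(im[160:290,370:480],None,fx=4.5,fy=4.5,interpolation=cv2.INTER_CUBIC))
for p in [(425,222),(403,200),(428,200),(440,222),(417,225),(382,200),(388,205)]: print(p,im[p[1],p[0]])
```

```text
blue [129.7 153.3] [123 146  15  16 175] [640.2 347.6 195. ]
blue [247.4 172.4] [240 164  16  17 215] [591.4  94.1 195. ]
blue [279.7 188.9] [272 181  16  17 213] [554.3  26.3 195. ]
blue [216.5 192.3] [209 184  16  17 215] [550.2 160.2 195. ]
blue [281.8 225.3] [274 218  16  16 210] [477.   23.8 195. ]
blue [218.  228.8] [210 221  17  17 217] [472.8 157.8 195. ]
blueS [274.9 143.3] [270 139  11  10 102]
blueS [ 50.6 166.1] [ 34 145  33  36 677]
blueS [257.7 158.1] [251 152  14  13 161]
blueS [226.6 162. ] [220 156  14  13 164]
blueS [277.1 174.5] [266 160  23  29 382]
blueS [239.  185.9] [231 179  17  15 214]
yel [375.3   8.5] [ 281    0  193   17 1576] [1000.2 -215.9  130. ] [1017.2 -222.9  100. ]
yel [356.6   3.1] [354   0   6   7  17] [1015.1 -171.5  130. ] [1032.5 -177.3  100. ]
yel [283.3   3.7] [281   3   5   3   7] [1016.3    5.4  130. ] [1033.7    4.5  100. ]
yel [475.    5.4] [474   3   3   6   8] [1009.9 -464.4  130. ] [1027.1 -478.3  100. ]
yel [478.7   4. ] [477   3   5   3   7] [1013.8 -474.3  130. ] [1031.1 -488.5  100. ]
yel [489.9   4.8] [488   3   4   5  10] [1012.1
[... 2691 characters left out ...]
96.9 521.9 130. ] [1013.8  535.3  100. ]
yel [71.8 23. ] [70 22  4  3  5] [988. 521. 130.] [1004.6  534.4  100. ]
yel [ 6.6 55.8] [ 6 55  3  3  5] [912.1 682.9 130. ] [926.6 700.7 100. ]
yel [ 8.2 58.2] [ 0 56 16  4 27] [905.4 678.2 130. ] [919.8 695.9 100. ]
yel [364.  111.2] [352  99  25  25 473] [ 742.2 -173.7  130. ] [ 752.  -179.5  100. ]
yel [274.7 249.1] [268 239  15  21  58] [430.1  40.  130. ] [431.3  40.1 100. ]
red [255.  147.6] [251 144   9  11  58] [661.1  79.3 132. ]
red [140. 201.] [124 195  33  13 296] [545.  341.3 132. ]
(425, 222) [60 61 61]
(403, 200) [24 20 23]
(428, 200) [32 33 33]
(440, 222) [29 32 30]
(417, 225) [28 26 25]
(382, 200) [42 53 41]
(388, 205) [ 95 121  76]
```

View pics/cropcar.png

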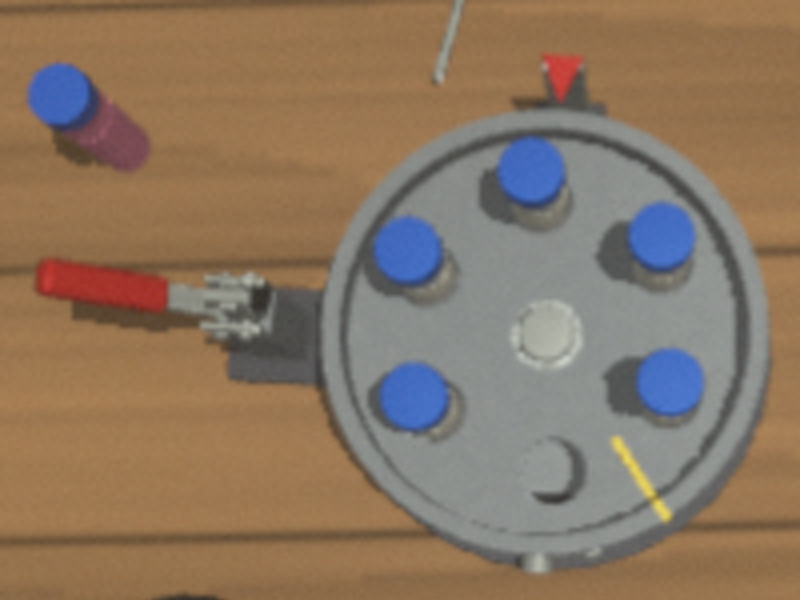

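View pics/cropcrate.png

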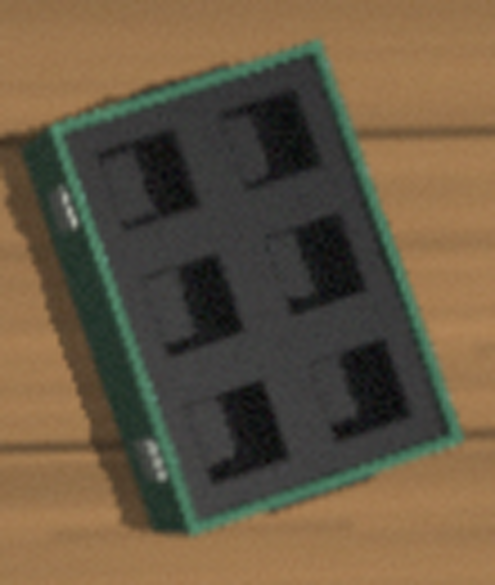

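The crops confirm five white-bodied tubes in the carousel, and that the pink one at crop (62,95) is off it. The mark runs from crop (615,440) to (667,520). The crate's rim corners are at crop (57,128), (318,42), (460,437) and (192,532), with all six wells empty.

```bash
cat >> h.py <<'E'
from scipy.optimize import least_squares
from scipy.spatial.transform import Rotation as Ro
def crate(c,verbose=True):
    h=cv2.cvtColor(c['img'],cv2.COLOR_BGR2HSV)
    m=cv2.inRange(h,np.array((65,70,85)),np.array((90,255,255))); m[:70]=0; m[330:]=0; m[:,:330]=0
    P=cv2.findNonZero(m).reshape(-1,2)
    w=onz(c,P,78)[:,:2].astype(np.float32)
    (cx,cy),(a,b),t=cv2.minAreaRect(w)
    if a<b: a,b,t=b,a,t+90
    t=(t+90)%180-90
    if verbose: print('crate',round(cx,1),round(cy,1),'size',round(a,1),round(b,1),'ang',round(t,1))
    return np.array([cx,cy]),np.radians(t)
def wells(ctr,t):
    R=np.array([[np.cos(t),-np.sin(t)],[np.sin(t),np.cos(t)]])
    return {(x,y):ctr+R@[x,y] for x in(-70,0,70) for y in(-35,35)}
def go(xyz,yaw=None):
    """print slide/roll from here to TCP xyz, tool y along world yaw deg (mod 180)"""
    o=robot.get_obs(); R=Ro.from_quat(o['orientation']).as_matrix()
    d=R.T@(np.array(xyz)-o['position']); y=np.degrees(np.arctan2(R[1,1],R[0,1])); r=0
    if yaw is not None: r=-((yaw-y+90)%180-90)
    print('at',o['position'].round(1),'yaw',round(y,1),'-> slide',d.round(1),'roll',round(r,1),'q7',round(o['qpos'][6],2),'F',np.round(o['force'],1),'t',round(o['clock'],2))
E
python3 - <<'E'
from h import *
c=cap('top')
P=np.array([onz(c,u,z)[0,:2] for u,z in [((247.4,172.4),195),((279.7,188.9),195),((216.5,192.3),195),((281.8,225.3),195),((218,228.8),195)]])
best=None
def f(p):
    a=np.arctan2(P[:,1]-p[1],P[:,0]-p[0]); k=np.round((a-p[2])/(np.pi/3)); a=p[2]+k*np.pi/3
    return np.r_[p[0]+78*np.cos(a)-P[:,0],p[1]+78*np.sin(a)-P[:,1]]
s=least_squares(f,[513,92,0.02]); print('hub',s.x[:2].round(1),'tube phase',np.degrees(s.x[2]).round(2),'res',s.fun.round(1))
hub=s.x[:2]
for nm,uv,z in [('nut',(115+547/4,130+332/4),112),('mark',(115+615/4,130+440/4),100),('markrim',(115+667/4,130+520/4),130),('ptr',(115+563/4,130+100/4),133)]:
    q=onz(c,[uv],z)[0,:2]; d=q-hub; print(nm,q.round(1),np.hypot(*d).round(1),np.degrees(np.arctan2(d[1],d[0])).round(1))
cc=np.array([(57,128),(318,42),(460,437),(192,532)])/4.5+[370,160]
q=onz(c,cc,78)[:,:2]; print(q.round(1),q.mean(0).round(1),np.linalg.norm(np.diff(q,axis=0),axis=1).round(1))
ctr,t=crate(c)
for k,v in wells(ctr,t).items(): print(k,v.round(1),np.hypot(*v).round())
for k in range(6):
    a=s.x[2]+k*np.pi/3; print(k,np.degrees(a).round(1),(hub+78*np.array([np.cos(a),np.sin(a)])).round(1))
go([590,94,300],90)
E
```

```text
hub [513.5  92. ] tube phase 1.7 res [ 0.1  0.3  0.2 -0.4 -0.2  0.3 -0.7  0.5 -0.6  0.6]
nut [514.   90.3] 1.7 -74.5
mark [452.4  53.2] 72.3 -147.6
markrim [405.7  25.1] 126.9 -148.2
ptr [643.5  77.9] 130.7 -6.2
[[ 568.8 -218.6]
 [ 612.  -361.7]
 [ 400.6 -424.2]
 [ 356.1 -278.8]] [ 484.4 -320.9] [149.5 220.5 152.1]
crate 485.0 -318.4 size 224.9 154.8 ang 16.7
(-70, -35) [ 428. -372.] 567.0
(-70, 35) [ 407.9 -305. ] 509.0
(0, -35) [ 495.1 -351.9] 607.0
(0, 35) [ 475.  -284.8] 554.0
(70, -35) [ 562.1 -331.8] 653.0
(70, 35) [ 542.  -264.7] 603.0
0 1.7 [591.5  94.3]
1 61.7 [550.5 160.6]
2 121.7 [472.5 158.3]
3 181.7 [435.6  89.6]
4 241.7 [476.6  23.3]
5 301.7 [554.5  25.6]
at [217.7 585.7 256. ] yaw 69.6 -> slide [-520.3 -331.2  -43.8] roll -20.4 q7 -0.11 F [-0.6  0.6 -0.4] t 0.25
```

Run:
```python
from h import *
c=cap('top'); print(onz(c,[[426.56,223.47]],72))
go([591.5,94.3,300]);
```

```text
[[ 483.48514283 -320.83011571   72.        ]]
at [217.7 585.8 256.1] yaw 69.6 -> slide [-521.6 -330.5  -43.7] roll 0 q7 -0.11 F [0.1 0.2 0.5] t 0.3
```

```bash
sed -i "s/(cx,cy),(a,b),t=cv2.minAreaRect(w)/&; cx-=1; cy-=2/" h.py
python3 -m creep '{"fingers":[60,60,60,60,60,60,60,60,60,60],"slide":[[-52,-33,-44],[-104,-66,-44],[-157,-99,-44],[-209,-132,-44],[-261,-165,-44],[-313,-198,-44],[-365,-231,-44],[-418,-264,-44],[-470,-298,-44],[-521.6,-330.5,-43.7]],"roll":[0,0,0,0,0,0,0,0,0,0]}' 40
python3 -c "
from h import *
go([591.5,94.3,186])"
```

```text
clock: 1.55
position: [589.8, 96.2, 300.2]
orientation: [0.177, 0.984, 0.0, 0.0]
force: [0.6, 1.1, 0.3]
opening: 60.3
grasp_force: 0.0
at [589.8  96.2 300.2] yaw 69.6 -> slide [ -2.2  -1.2 114.2] roll 0 q7 1.02 F [0.6 1.1 0.3] t 1.55
```

```bash
python3 -m creep '{"fingers":[60,60],"slide":[[0,0,0],[0,0,0]],"roll":[0,0]}' >/dev/null
python3 -c "
from h import *
go([591.5,94.3,186]); c=cap('top','a.png')"
```

```text
at [588.6  98.2 299.8] yaw 69.6 -> slide [ -4.2  -2.6 113.8] roll 0 q7 1.02 F [ 0.9  0.1 -0.6] t 1.8
```

View pics/a.png

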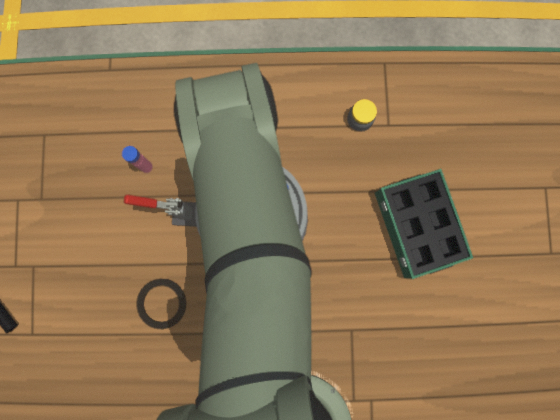

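The arm covers the carousel, while the crate at (425,222) is still in place and fully visible. Descending onto the tube.

```bash
python3 -m creep '{"fingers":[60,60,60,60,60,60,28,28,28,28],"slide":[[-4.2,-2.6,20],[-4.2,-2.6,45],[-4.2,-2.6,70],[-4.2,-2.6,95],[-4.2,-2.6,114],[-4.2,-2.6,114],[-4.2,-2.6,114],[-4.2,-2.6,114],[-4.2,-2.6,114],[-4.2,-2.6,114]],"roll":[0,0,0,0,0,0,0,0,0,0]}' 50
python3 -c "
from h import *
go([591.5,94.3,186]); c=cap('side','b.png'); cv2.imwrite('pics/b.png',cv2.resize(c['img'][90:290,150:400],None,fx=3,fy=3))"
```

```text
clock: 3.1
position: [592.4, 94.4, 187.3]
orientation: [0.177, 0.984, 0.001, 0.001]
force: [-1.0, 0.2, 7.5]
opening: 34.4
grasp_force: 50.3
at [592.4  94.4 187.3] yaw 69.6 -> slide [ 0.8 -0.4  1.3] roll 0 q7 1.04 F [-1.   0.2  7.5] t 3.1
```

View pics/b.png

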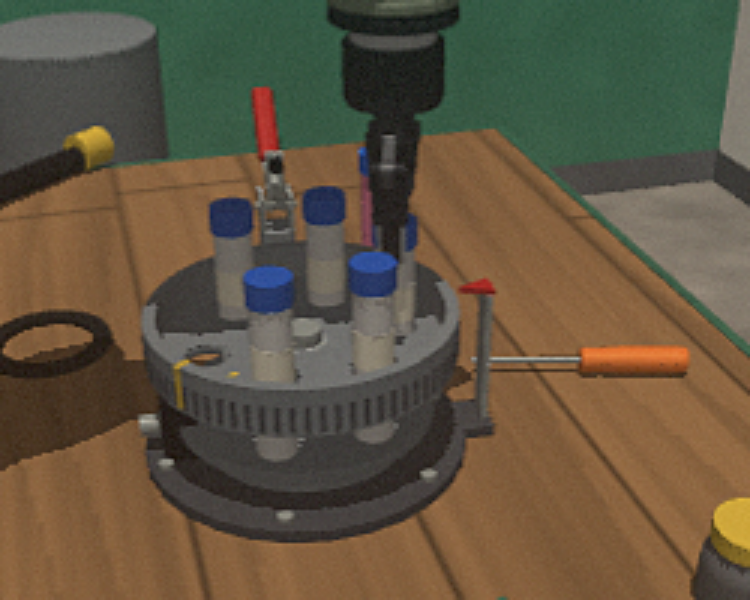

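The fingers hold the far tube's cap at crop (390,235), and the other four tubes are undisturbed. Lifting.

```bash
python3 -m creep '{"fingers":[28,28,28,28,28,28,28,28,28],"slide":[[0,0,-10],[0,0,-25],[0,0,-50],[0,0,-75],[0,0,-100],[0,0,-125],[0,0,-150],[0,0,-160],[0,0,-160]],"roll":[0,0,0,0,0,0,0,0,0]}' 50
python3 -c "
from h import *
c=cap('top'); w=wells(*crate(c)); 
for k in [(70,-35)]: go([*w[k],345]); go([*w[k],164])
c=cap('side','c.png')"
```

```text
clock: 4.28
position: [591.9, 94.0, 346.5]
orientation: [0.177, 0.984, 0.0, 0.0]
force: [-0.6, -1.2, -1.0]
opening: 34.2
grasp_force: 50.1
crate 484.0 -320.4 size 224.9 154.7 ang 16.4
at [591.6  94.  345.7] yaw 69.6 -> slide [-120.5 -412.     0.7] roll 0 q7 1.02 F [-0.2  0.4 -3. ] t 4.33
at [591.6  94.  345.7] yaw 69.6 -> slide [-120.5 -412.   181.7] roll 0 q7 1.02 F [-0.2  0.4 -3. ] t 4.33
```

View pics/c.png

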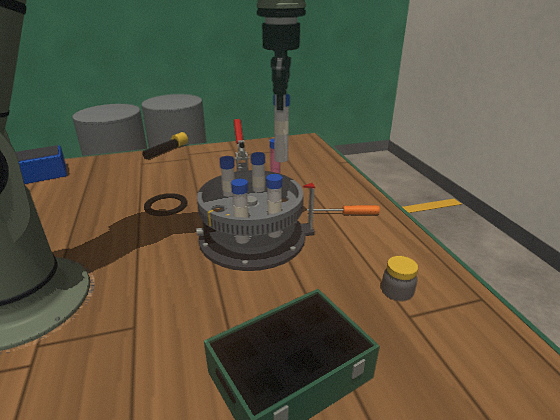

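The tube hangs upright in the gripper at (281,130). The crate is unmoved and the other four tubes are in place.

```bash
python3 -m creep '{"fingers":[28,28,28,28,28,28,28,28,28,28],"slide":[[0,0,-20],[-12,-41,-20],[-25,-86,-20],[-40,-138,-20],[-55,-190,-20],[-71,-242,-20],[-86,-294,-20],[-101,-345,-20],[-113,-386,-20],[-120.5,-412,0]],"roll":[0,0,0,0,0,0,0,0,0,0]}' >/dev/null
python3 -m creep '{"fingers":[28,28,28],"slide":[[0,0,20],[0,0,30],[0,0,30]],"roll":[0,0,0]}'
python3 -c "
from h import *
w=wells(np.array([484.0,-320.4]),np.radians(16.5)); go([*w[(70,-35)],162.5])"
```

```text
clock: 6.0
position: [561.2, -333.6, 315.3]
orientation: [0.177, 0.984, 0.0, -0.001]
force: [-0.1, -0.6, -1.4]
opening: 34.4
grasp_force: 50.2
at [ 561.2 -333.6  315.3] yaw 69.6 -> slide [ -0.3  -0.5 152.8] roll 0 q7 1.79 F [-0.1 -0.6 -1.4] t 6.0
```

```bash
python3 -m creep '{"fingers":[28,28,28,28,28,28,28,28,28,28],"slide":[[0,0,15],[0,0,35],[0,0,55],[0,0,75],[0,0,90],[0,0,100],[0,0,110],[0,0,120],[0,0,130],[0,0,130]],"roll":[0,0,0,0,0,0,0,0,0,0]}'
python3 -c "
from h import *
go([0,0,162.5])
c=cap('side','d.png'); cv2.imwrite('pics/d.png',cv2.resize(c['img'][200:420,180:420],None,fx=2.7,fy=2.7))"
```

```text
clock: 7.25
position: [561.0, -334.0, 185.3]
orientation: [0.177, 0.984, 0.0, -0.001]
force: [-0.3, -0.1, -0.3]
opening: 34.1
grasp_force: 50.2
at [ 561.  -334.   185.3] yaw 69.6 -> slide [642.2 117.6  23.5] roll 0 q7 1.81 F [-0.3 -0.1 -0.3] t 7.25
```

View pics/d.png

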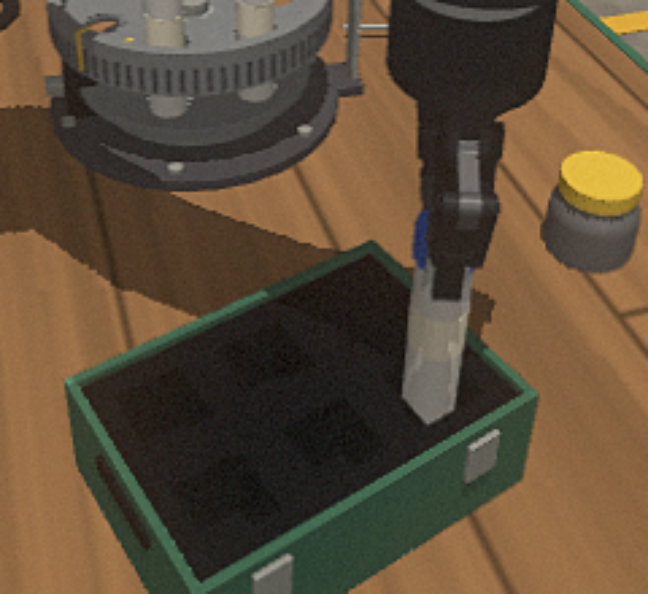

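The tube has entered the well at crop (430,400) with no force on the tool. Seating it and releasing.

```bash
python3 -m creep '{"fingers":[28,28,28,28],"slide":[[0,0,10],[0,0,18],[0,0,23],[0,0,23]],"roll":[0,0,0,0]}'
python3 -m creep '{"fingers":[52,52,52,52,52,52,52,52],"slide":[[0,0,0],[0,0,0],[0,0,0],[0,0,-20],[0,0,-45],[0,0,-90],[0,0,-135],[0,0,-180]],"roll":[0,0,0,0,0,0,0,0]}'
python3 -c "
from h import *
go([550.5,160.6,345])
"
```

```text
clock: 7.8
position: [561.2, -334.2, 162.8]
orientation: [0.177, 0.984, -0.0, -0.0]
force: [0.8, -0.9, -1.3]
opening: 34.7
grasp_force: 50.2
clock: 8.8
position: [561.0, -334.2, 346.2]
orientation: [0.177, 0.984, -0.0, 0.001]
force: [0.7, -0.0, 1.2]
opening: 51.9
grasp_force: 0.0
at [ 561.  -334.2  346.2] yaw 69.6 -> slide [182.3 460.1   0.9] roll 0 q7 1.78 F [ 0.7 -0.   1.2] t 8.8
```

```bash
cat >> h.py <<'E'
def caps(c,show=True):
    m,l,b=blobs(c,(105,120,60),(130,255,255),120); out=[]
    for i,st,ce in b:
        p=onz(c,[ce],195)[0,:2]; q=onz(c,[ce],170)[0,:2]
        print('cap',ce.round(0),st[4],'z195',p.round(1),'z170',q.round(1))
E
python3 -c "
from h import *
caps(cap('top')); go([554.5,25.6,300])
"
```

```text
cap [130. 153.] 178 z195 [640.1 347.4] z170 [646.3 355. ]
cap [442. 185.] 221 z195 [ 555.6 -321.5] z170 [ 559.8 -330.3]
cap [280. 189.] 212 z195 [554.3  26.2] z170 [558.4  25.9]
cap [216. 192.] 214 z195 [550.1 160.2] z170 [554.2 163.2]
cap [282. 225.] 211 z195 [477.1  23.8] z170 [479.3  23.4]
cap [218. 229.] 217 z195 [472.8 157.8] z170 [474.9 160.7]
at [ 562.2 -335.2  352.4] yaw 69.6 -> slide [133.5 335.5  50.9] roll 0 q7 1.78 F [-0.1  0.5  7.3] t 8.85
```

```bash
python3 -m creep '{"fingers":[60,60,60,60,60,60,60,60,60],"slide":[[18,46,0],[37,94,0],[57,142,0],[76,192,0],[96,242,0],[114,288,20],[127,320,45],[133.5,336,50],[133.5,336,50]],"roll":[0,0,0,0,0,0,0,0,0]}' >/dev/null
python3 -m creep '{"fingers":[60,60],"slide":[[0,0,0],[0,0,0]],"roll":[0,0]}' >/dev/null
python3 -c "
from h import *
go([554.5,25.6,186])
"
```

```text
at [553.5  26.  293.7] yaw 69.5 -> slide [ -1.   -0.  107.7] roll 0 q7 1.13 F [ 0.8 -0.2 -0.3] t 10.22
```

```bash
python3 -m creep '{"fingers":[60,60,60,60,60,60,28,28,28,28],"slide":[[-1,0,20],[-1,0,45],[-1,0,70],[-1,0,95],[-1,0,108],[-1,0,108],[-1,0,108],[-1,0,108],[-1,0,108],[-1,0,108]],"roll":[0,0,0,0,0,0,0,0,0,0]}' 50
python3 -m creep '{"fingers":[28,28,28,28,28,28,28,28,28],"slide":[[0,0,-10],[0,0,-25],[0,0,-50],[0,0,-75],[0,0,-100],[0,0,-125],[0,0,-150],[0,0,-175],[0,0,-175]],"roll":[0,0,0,0,0,0,0,0,0]}' 50
python3 -c "
from h import *
c=cap('top'); w=wells(*crate(c)); caps(c)
go([*w[(0,-35)],320])"
```

```text
clock: 11.48
position: [554.7, 26.9, 186.2]
orientation: [0.177, 0.984, 0.0, 0.001]
force: [-0.3, 0.2, 5.1]
opening: 34.4
grasp_force: 49.4
clock: 12.6
position: [554.6, 26.9, 362.6]
orientation: [0.177, 0.984, 0.001, 0.002]
force: [-0.1, 1.0, -2.0]
opening: 34.6
grasp_force: 49.9
crate 507.1 -322.0 size 224.9 154.9 ang 16.1
cap [130. 153.] 176 z195 [640.2 347.4] z170 [646.4 354.9]
cap [442. 173.] 227 z195 [ 581.  -323.4] z170 [ 585.8 -332.2]
cap [217. 192.] 201 z195 [550.2 159.9] z170 [554.2 162.9]
cap [218. 229.] 201 z195 [473.  157.2] z170 [475.1 160.2]
at [554.1  26.9 361.2] yaw 69.6 -> slide [ -98.3 -371.6   41. ] roll 0 q7 1.12 F [ 0.2  0.5 -1.9] t 12.65
```

The crate has been knocked about 23 mm in x, and the tube in it is still standing. I'll target the new well position and check it again once there.

```bash
python3 -m creep '{"fingers":[28,28,28,28,28,28,28,28,28,28],"slide":[[-9,-32,0],[-21,-80,0],[-34,-130,0],[-47,-180,0],[-61,-230,0],[-74,-280,0],[-85,-320,0],[-94,-355,15],[-98,-371,35],[-98,-371,41]],"roll":[0,0,0,0,0,0,0,0,0,0]}' >/dev/null
python3 -m creep '{"fingers":[28,28,28],"slide":[[0,0,0],[0,0,0],[0,0,0]],"roll":[0,0,0]}'
python3 -c "
from h import *
c=cap('top'); ctr,t=crate(c); caps(c); w=wells(ctr,t)
go([*w[(0,-35)],161.5]); go([*wells(np.array([507.1,-322]),np.radians(16.2))[(0,-35)],161.5])
cv2.imwrite('pics/e.png',cv2.resize(c['img'][130:300,340:520],None,fx=3,fy=3))"
```

```text
clock: 14.28
position: [517.1, -354.4, 319.6]
orientation: [0.177, 0.984, -0.0, 0.0]
force: [0.6, -0.9, -0.5]
opening: 34.9
grasp_force: 50.0
crate 507.0 -321.9 size 225.1 154.8 ang 16.5
cap [130. 153.] 177 z195 [640.1 347.4] z170 [646.3 355. ]
cap [442. 175.] 225 z195 [ 577.  -323.1] z170 [ 581.6 -331.9]
cap [216. 192.] 216 z195 [550.3 160.3] z170 [554.3 163.3]
cap [282. 225.] 211 z195 [477.1  23.8] z170 [479.3  23.4]
cap [218. 229.] 216 z195 [472.8 157.7] z170 [474.9 160.7]
at [ 517.  -354.5  319.5] yaw 69.7 -> slide [-1.00e-01 -9.00e-01  1.58e+02] roll 0 q7 1.86 F [ 0.  -0.3 -1.4] t 14.32
at [ 517.  -354.5  319.5] yaw 69.7 -> slide [-1.00e-01 -1.10e+00  1.58e+02] roll 0 q7 1.86 F [ 0.  -0.3 -1.4] t 14.32
```

View pics/e.png

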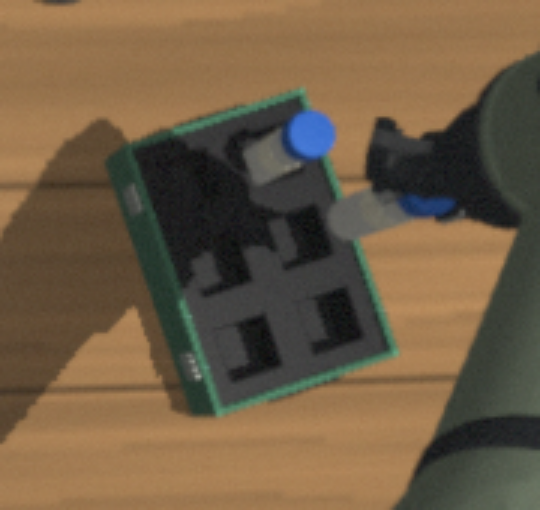

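The crate is static with its first tube upright at crop (310,135), and the held tube is above the middle-right well. Lowering it.

```bash
python3 -m creep '{"fingers":[28,28,28,28,28,28,28,28,28,28],"slide":[[0,-1,15],[0,-1,35],[0,-1,55],[0,-1,75],[0,-1,90],[0,-1,100],[0,-1,110],[0,-1,120],[0,-1,132],[0,-1,135]],"roll":[0,0,0,0,0,0,0,0,0,0]}'
python3 -m creep '{"fingers":[28,28,28,28],"slide":[[0,0,10],[0,0,18],[0,0,23],[0,0,23]],"roll":[0,0,0,0]}'
```

```text
clock: 15.58
position: [516.1, -355.7, 183.1]
orientation: [0.177, 0.984, 0.0, -0.0]
force: [0.2, -0.5, -1.8]
opening: 34.4
grasp_force: 50.0
clock: 16.08
position: [516.7, -356.2, 161.3]
orientation: [0.177, 0.984, -0.0, 0.0]
force: [-0.2, -1.1, 3.5]
opening: 34.4
grasp_force: 50.4
```

```bash
python3 -m creep '{"fingers":[52,52,52,52,52,52,52,52,52],"slide":[[0,0,0],[0,0,0],[0,0,0],[0,0,-20],[0,0,-45],[0,0,-90],[0,0,-135],[0,0,-160],[0,0,-160]],"roll":[0,0,0,0,0,0,0,0,0]}'
python3 -c "
from h import *
caps(cap('top')); go([476.6,23.3,290])
"
```

```text
clock: 17.2
position: [516.8, -356.3, 322.9]
orientation: [0.177, 0.984, -0.0, 0.002]
force: [0.7, -0.0, -1.2]
opening: 52.0
grasp_force: 0.0
cap [130. 153.] 176 z195 [640.2 347.5] z170 [646.4 355.1]
cap [443. 175.] 223 z195 [ 577.5 -324.5] z170 [ 582.1 -333.3]
cap [216. 192.] 214 z195 [550.2 160.3] z170 [554.2 163.3]
cap [453. 204.] 219 z195 [ 513.  -343.2] z170 [ 516.1 -352.6]
cap [282. 225.] 209 z195 [476.9  23.9] z170 [479.1  23.5]
cap [218. 229.] 216 z195 [472.8 157.7] z170 [474.9 160.7]
at [ 516.5 -355.9  321.4] yaw 69.6 -> slide [169.5 341.6  31.2] roll 0 q7 1.87 F [-0.4  0.8 -0.4] t 17.25
```

```bash
python3 -m creep '{"fingers":[60,60,60,60,60,60,60,60,60,60],"slide":[[24,48,0],[48,97,0],[73,147,0],[97,196,0],[122,246,0],[145,292,20],[162,325,31],[169.5,341.6,31],[169.5,341.6,31],[169.5,341.6,31]],"roll":[0,0,0,0,0,0,0,0,0,0]}' >/dev/null
python3 -m creep '{"fingers":[60],"slide":[[0,0,0]],"roll":[0]}' >/dev/null
python3 -c "
from h import *
go([476.6,23.3,186])
"
```

```text
at [476.5  22.5 289.9] yaw 69.5 -> slide [  0.2   0.9 103.9] roll 0 q7 1.1 F [0.3 0.  0.4] t 18.62
```

```bash
python3 -m creep '{"fingers":[60,60,60,60,60,60,28,28,28,28],"slide":[[0,1,20],[0,1,45],[0,1,70],[0,1,95],[0,1,104],[0,1,104],[0,1,104],[0,1,104],[0,1,104],[0,1,104]],"roll":[0,0,0,0,0,0,0,0,0,0]}' 50
python3 -m creep '{"fingers":[28,28,28,28,28,28,28,28,28],"slide":[[0,0,-10],[0,0,-25],[0,0,-50],[0,0,-75],[0,0,-100],[0,0,-125],[0,0,-150],[0,0,-175],[0,0,-175]],"roll":[0,0,0,0,0,0,0,0,0]}' 50
python3 -c "
from h import *
c=cap('top'); w=wells(*crate(c)); caps(c)
go([*w[(-70,-35)],320])"
```

```text
clock: 19.88
position: [477.4, 24.3, 187.0]
orientation: [0.177, 0.984, 0.0, 0.001]
force: [-0.5, -0.8, 5.3]
opening: 34.6
grasp_force: 49.3
clock: 21.0
position: [477.2, 24.3, 363.3]
orientation: [0.177, 0.984, 0.001, 0.002]
force: [-1.1, -0.3, -1.5]
opening: 34.6
grasp_force: 50.1
crate 507.0 -321.8 size 225.1 154.7 ang 16.3
cap [130. 153.] 178 z195 [640.2 347.4] z170 [646.4 355. ]
cap [443. 174.] 222 z195 [ 577.5 -324.5] z170 [ 582.2 -333.3]
cap [217. 192.] 206 z195 [550.8 160.1] z170 [554.8 163.1]
cap [454. 204.] 228 z195 [ 513.1 -343.8] z170 [ 516.2 -353.1]
cap [218. 229.] 203 z195 [473.1 157.4] z170 [475.2 160.3]
at [476.8  24.2 362. ] yaw 69.6 -> slide [-113.7 -383.8   41.7] roll 0 q7 1.08 F [ 0.3 -0.4 -2.4] t 21.05
```

```bash
python3 -m creep '{"fingers":[28,28,28,28,28,28,28,28,28,28],"slide":[[-10,-32,0],[-24,-80,0],[-38,-130,0],[-53,-180,0],[-68,-230,0],[-83,-280,0],[-97,-328,0],[-108,-364,15],[-113.7,-383.8,35],[-113.7,-383.8,41]],"roll":[0,0,0,0,0,0,0,0,0,0]}' >/dev/null
python3 -m creep '{"fingers":[28,28,28],"slide":[[0,0,0],[0,0,0],[0,0,0]],"roll":[0,0,0]}'
python3 -c "
from h import *
c=cap('top'); ctr,t=crate(c); go([*wells(np.array([507.,-321.9]),np.radians(16.3))[(-70,-35)],162])"
```

```text
clock: 22.68
position: [450.1, -374.6, 320.7]
orientation: [0.177, 0.984, -0.0, 0.0]
force: [0.2, 0.6, -1.7]
opening: 34.6
grasp_force: 50.3
crate 507.2 -322.3 size 225.0 153.8 ang 16.3
at [ 450.  -374.7  320.6] yaw 69.6 -> slide [  0.3  -0.5 158.6] roll 0 q7 1.98 F [-0.4  0.8 -0.5] t 22.73
```

```bash
python3 -m creep '{"fingers":[28,28,28,28,28,28,28,28,28,28],"slide":[[0,-0.5,15],[0,-0.5,35],[0,-0.5,55],[0,-0.5,75],[0,-0.5,90],[0,-0.5,100],[0,-0.5,110],[0,-0.5,120],[0,-0.5,132],[0,-0.5,135]],"roll":[0,0,0,0,0,0,0,0,0,0]}'
python3 -m creep '{"fingers":[28,28,28,28],"slide":[[0,0,10],[0,0,18],[0,0,23.5],[0,0,23.5]],"roll":[0,0,0,0]}'
```

```text
clock: 23.98
position: [449.3, -375.3, 184.1]
orientation: [0.177, 0.984, 0.0, -0.0]
force: [0.0, 0.8, 0.0]
opening: 34.6
grasp_force: 50.3
clock: 24.48
position: [450.0, -375.9, 162.0]
orientation: [0.177, 0.984, -0.0, 0.001]
force: [-0.9, 1.6, 8.9]
opening: 34.8
grasp_force: 51.2
```

```bash
python3 -m creep '{"fingers":[52,52,52,52,52,52,52,52,52],"slide":[[0,0,0],[0,0,0],[0,0,0],[0,0,-20],[0,0,-45],[0,0,-90],[0,0,-135],[0,0,-160],[0,0,-160]],"roll":[0,0,0,0,0,0,0,0,0]}'
python3 -c "
from h import *
caps(cap('top')); go([472.5,158.3,290])
"
```

```text
clock: 25.6
position: [450.0, -376.0, 323.2]
orientation: [0.177, 0.984, -0.001, 0.001]
force: [0.8, -0.7, -0.5]
opening: 51.8
grasp_force: 0.0
cap [130. 153.] 177 z195 [640.2 347.2] z170 [646.4 354.8]
cap [443. 174.] 222 z195 [ 577.5 -324.5] z170 [ 582.2 -333.3]
cap [216. 192.] 214 z195 [550.1 160.2] z170 [554.2 163.2]
cap [454. 204.] 231 z195 [ 513.  -343.7] z170 [ 516.1 -353.1]
cap [218. 229.] 215 z195 [472.7 157.8] z170 [474.8 160.7]
cap [464. 234.] 226 z195 [ 447.8 -362.1] z170 [ 449.4 -371.9]
at [ 449.6 -375.5  321.8] yaw 69.6 -> slide [164.5 508.4  31.6] roll 0 q7 1.99 F [-0.4  0.2 -0.9] t 25.65
```

```bash
python3 -m creep '{"fingers":[60,60,60,60,60,60,60,60,60,60],"slide":[[16,50,0],[34,105,0],[52,160,0],[70,216,0],[88,272,0],[106,328,0],[124,384,0],[141,436,15],[155,479,31],[164.5,508.4,31]],"roll":[0,0,0,0,0,0,0,0,0,0]}' >/dev/null
python3 -m creep '{"fingers":[60,60],"slide":[[0,0,0],[0,0,0]],"roll":[0,0]}' >/dev/null
python3 -c "
from h import *
go([472.5,158.3,186])
"
```

```text
at [472.2 157.5 289.9] yaw 69.6 -> slide [-1.000e-01  1.000e+00  1.039e+02] roll 0 q7 0.83 F [-0.9 -0.5 -0.3] t 27.15
```

```bash
python3 -m creep '{"fingers":[60,60,60,60,60,60,28,28,28,28],"slide":[[0,1,20],[0,1,45],[0,1,70],[0,1,95],[0,1,104],[0,1,104],[0,1,104],[0,1,104],[0,1,104],[0,1,104]],"roll":[0,0,0,0,0,0,0,0,0,0]}' 50
python3 -m creep '{"fingers":[28,28,28,28,28,28,28,28,28],"slide":[[0,0,-10],[0,0,-25],[0,0,-50],[0,0,-75],[0,0,-100],[0,0,-125],[0,0,-150],[0,0,-175],[0,0,-175]],"roll":[0,0,0,0,0,0,0,0,0]}' 50
python3 -c "
from h import *
c=cap('top'); w=wells(*crate(c)); caps(c)
go([*w[(-70,35)],320])"
```

```text
clock: 28.4
position: [473.4, 159.4, 187.6]
orientation: [0.177, 0.984, 0.001, 0.001]
force: [-0.5, 0.1, 6.6]
opening: 34.5
grasp_force: 49.2
clock: 29.52
position: [473.2, 159.3, 363.9]
orientation: [0.177, 0.984, 0.001, 0.001]
force: [0.3, -0.2, -1.5]
opening: 34.6
grasp_force: 50.0
crate 507.2 -322.1 size 225.1 154.0 ang 16.2
cap [130. 154.] 186 z195 [639.6 347.2] z170 [645.8 354.8]
cap [443. 175.] 224 z195 [ 577.4 -324.4] z170 [ 582.1 -333.3]
cap [454. 204.] 225 z195 [ 513.2 -343.8] z170 [ 516.3 -353.1]
cap [464. 234.] 233 z195 [ 447.7 -362.7] z170 [ 449.2 -372.5]
at [472.8 159.2 362.6] yaw 69.6 -> slide [-122.8 -452.9   42.1] roll 0 q7 0.82 F [-0.6 -0.2 -2.6] t 29.57
```

```bash
python3 -m creep '{"fingers":[28,28,28,28,28,28,28,28,28,28],"slide":[[-9,-34,0],[-22,-82,0],[-36,-134,0],[-51,-188,0],[-66,-242,0],[-81,-297,0],[-95,-351,0],[-109,-402,5],[-118,-436,25],[-122.8,-453,42]],"roll":[0,0,0,0,0,0,0,0,0,0]}' >/dev/null
python3 -m creep '{"fingers":[28,28,28],"slide":[[0,0,0],[0,0,0],[0,0,0]],"roll":[0,0,0]}'
python3 -c "
from h import *
c=cap('top'); ctr,t=crate(c); go([*wells(np.array([507.,-321.9]),np.radians(16.3))[(-70,35)],162.5])"
```

```text
clock: 31.2
position: [430.5, -307.4, 320.1]
orientation: [0.176, 0.984, 0.0, 0.0]
force: [-0.6, -0.1, -1.3]
opening: 34.6
grasp_force: 50.2
crate 507.2 -322.3 size 225.1 153.8 ang 16.3
at [ 430.5 -307.5  320.1] yaw 69.7 -> slide [  0.4  -0.6 157.6] roll 0 q7 1.91 F [ 0.2 -0.1 -1.5] t 31.25
```

```bash
python3 -m creep '{"fingers":[28,28,28,28,28,28,28,28,28,28],"slide":[[0,-0.5,15],[0,-0.5,35],[0,-0.5,55],[0,-0.5,75],[0,-0.5,90],[0,-0.5,100],[0,-0.5,110],[0,-0.5,120],[0,-0.5,132],[0,-0.5,135]],"roll":[0,0,0,0,0,0,0,0,0,0]}'
python3 -m creep '{"fingers":[28,28,28,28],"slide":[[0,0,10],[0,0,18],[0,0,22.5],[0,0,22.5]],"roll":[0,0,0,0]}'
```

```text
clock: 32.5
position: [429.7, -308.5, 183.7]
orientation: [0.177, 0.984, 0.0, -0.0]
force: [-0.3, -1.0, -1.1]
opening: 34.6
grasp_force: 50.2
clock: 33.0
position: [430.4, -309.0, 162.6]
orientation: [0.177, 0.984, -0.0, 0.001]
force: [-1.3, 0.9, 10.8]
opening: 34.4
grasp_force: 51.2
```

```bash
python3 -m creep '{"fingers":[52,52,52,52,52,52,52,52,52],"slide":[[0,0,0],[0,0,0],[0,0,0],[0,0,-20],[0,0,-45],[0,0,-90],[0,0,-135],[0,0,-160],[0,0,-160]],"roll":[0,0,0,0,0,0,0,0,0]}'
python3 -c "
from h import *
caps(cap('top')); go([550.5,160.6,290])
"
```

```text
clock: 34.12
position: [430.4, -308.9, 323.5]
orientation: [0.177, 0.984, -0.0, 0.001]
force: [-0.4, 0.0, 0.2]
opening: 52.1
grasp_force: 0.0
cap [130. 153.] 178 z195 [640.2 347.3] z170 [646.5 354.8]
cap [443. 175.] 224 z195 [ 577.4 -324.5] z170 [ 582.  -333.3]
cap [216. 192.] 215 z195 [550.1 160.2] z170 [554.1 163.2]
cap [454. 204.] 230 z195 [ 513.1 -343.8] z170 [ 516.2 -353.1]
cap [435. 244.] 234 z195 [ 428.9 -298.4] z170 [ 429.9 -306.6]
at [ 430.  -308.6  322.3] yaw 69.6 -> slide [ 50.5 481.8  32.3] roll 0 q7 1.91 F [-0.4  0.9 -0.7] t 34.17
```

```bash
python3 -m creep '{"fingers":[60,60,60,60,60,60,60,60,60,60],"slide":[[5,48,0],[10,100,0],[16,154,0],[22,208,0],[28,262,0],[34,316,0],[39,370,0],[44,420,15],[49,462,30],[50.5,481.8,32]],"roll":[0,0,0,0,0,0,0,0,0,0]}' >/dev/null
python3 -m creep '{"fingers":[60,60],"slide":[[0,0,0],[0,0,0]],"roll":[0,0]}' >/dev/null
python3 -c "
from h import *
go([550.5,160.6,186])
"
```

```text
at [550.4 159.1 290.1] yaw 69.5 -> slide [  0.5   1.5 104.1] roll 0 q7 0.96 F [-1.5  0.1  0.9] t 35.67
```

```bash
python3 -m creep '{"fingers":[60,60,60,60,60,60,28,28,28,28],"slide":[[0,1.5,20],[0,1.5,45],[0,1.5,70],[0,1.5,95],[0,1.5,104],[0,1.5,104],[0,1.5,104],[0,1.5,104],[0,1.5,104],[0,1.5,104]],"roll":[0,0,0,0,0,0,0,0,0,0]}' 50
python3 -m creep '{"fingers":[28,28,28,28,28,28,28,28,28],"slide":[[0,0,-10],[0,0,-25],[0,0,-50],[0,0,-75],[0,0,-100],[0,0,-125],[0,0,-150],[0,0,-175],[0,0,-175]],"roll":[0,0,0,0,0,0,0,0,0]}' 50
python3 -c "
from h import *
c=cap('top'); w=wells(*crate(c)); caps(c)
go([*w[(0,35)],320])"
```

```text
clock: 36.92
position: [551.5, 162.0, 187.2]
orientation: [0.177, 0.984, 0.0, 0.001]
force: [-0.6, -1.3, 6.8]
opening: 34.6
grasp_force: 49.4
clock: 38.05
position: [551.4, 162.0, 363.5]
orientation: [0.177, 0.984, 0.001, 0.001]
force: [0.0, 0.2, -2.4]
opening: 34.4
grasp_force: 50.1
crate 507.1 -321.9 size 225.0 154.5 ang 16.2
cap [443. 174.] 222 z195 [ 577.5 -324.5] z170 [ 582.2 -333.3]
cap [454. 204.] 227 z195 [ 512.9 -344. ] z170 [ 516.  -353.4]
cap [464. 234.] 233 z195 [ 447.7 -362.7] z170 [ 449.2 -372.5]
cap [436. 244.] 246 z195 [ 428.7 -299.2] z170 [ 429.7 -307.4]
at [551. 162. 362.] yaw 69.6 -> slide [-106.5 -440.8   41.6] roll 0 q7 0.94 F [ 0.4  1.3 -3. ] t 38.1
```

```bash
python3 -m creep '{"fingers":[28,28,28,28,28,28,28,28,28,28],"slide":[[-13,-32,0],[-32,-78,0],[-51,-126,0],[-70,-174,0],[-90,-222,0],[-110,-270,0],[-129,-318,0],[-146,-359,5],[-158,-388,25],[-162.5,-399,42]],"roll":[0,0,0,0,0,0,0,0,0,0]}' >/dev/null
python3 -m creep '{"fingers":[28,28,28],"slide":[[0,0,0],[0,0,0],[0,0,0]],"roll":[0,0,0]}'
python3 -c "
from h import *
c=cap('top'); ctr,t=crate(c); caps(c); go([*wells(np.array([507.,-321.9]),np.radians(16.3))[(70,35)],162.2])"
```

```text
clock: 39.72
position: [564.8, -267.6, 319.8]
orientation: [0.176, 0.984, 0.0, 0.001]
force: [-0.5, -0.1, -2.0]
opening: 34.8
grasp_force: 50.3
crate 509.6 -257.5 size 226.9 70.6 ang -7.1
cap [130. 153.] 177 z195 [640.  347.3] z170 [646.2 354.8]
cap [435. 175.] 141 z195 [ 577.5 -307.3] z170 [ 582.2 -315.7]
at [ 564.7 -267.7  319.7] yaw 69.7 -> slide [  0.2  -1.  157.5] roll 0 q7 1.76 F [-0.7 -0.8 -1.7] t 39.77
```

```bash
python3 -m creep '{"fingers":[28,28,28,28,28,28,28,28,28,28],"slide":[[0,-1,15],[0,-1,35],[0,-1,55],[0,-1,75],[0,-1,90],[0,-1,100],[0,-1,110],[0,-1,120],[0,-1,132],[0,-1,135]],"roll":[0,0,0,0,0,0,0,0,0,0]}'
python3 -m creep '{"fingers":[28,28,28,28],"slide":[[0,0,10],[0,0,18],[0,0,22.5],[0,0,22.5]],"roll":[0,0,0,0]}'
```

```text
clock: 41.02
position: [563.6, -269.4, 183.1]
orientation: [0.177, 0.984, 0.0, -0.0]
force: [-0.5, -0.2, -1.7]
opening: 34.7
grasp_force: 50.2
clock: 41.52
position: [564.5, -269.9, 162.2]
orientation: [0.177, 0.984, -0.0, 0.001]
force: [-1.8, 1.0, 9.1]
opening: 34.5
grasp_force: 51.2
```

```bash
python3 -m creep '{"fingers":[52,52,52,52,52,52,52,52,52],"slide":[[0,0,0],[0,0,0],[0,0,0],[0,0,-20],[0,0,-45],[0,0,-90],[0,0,-135],[0,0,-160],[0,0,-160]],"roll":[0,0,0,0,0,0,0,0,0]}'
python3 -c "
from h import *
go([437,1,250],50)
"
```

```text
clock: 42.65
position: [564.4, -269.9, 323.3]
orientation: [0.177, 0.984, -0.0, 0.002]
force: [-0.1, -0.8, 0.1]
opening: 52.1
grasp_force: 0.0
at [ 564.4 -269.9  323.3] yaw 69.6 -> slide [214.  209.5  72.7] roll 19.6 q7 1.76 F [-0.1 -0.8  0.1] t 42.65
```

```bash
python3 -m creep '{"fingers":[45,45,45,45,45,45,45,45,45,45],"slide":[[33,32,0],[68,66,0],[103,101,0],[138,135,0],[173,169,20],[200,196,50],[214,209.5,72],[214,209.5,72],[214,209.5,72],[214,209.5,72]],"roll":[0,3,6,9,12,15,19.6,19.6,19.6,19.6]}' 60
python3 -c "
from h import *
go([437,1,134],50); c=cap('top','f.png'); crate(c);caps(c); c=cap('side','g.png')
"
```

```text
clock: 43.9
position: [436.8, 0.6, 250.0]
orientation: [0.342, 0.94, 0.0, 0.0]
force: [0.5, 0.7, 0.2]
opening: 45.0
grasp_force: 0.0
at [436.8   0.6 250. ] yaw 50.0 -> slide [  0.2   0.3 116. ] roll -0.0 q7 0.89 F [0.5 0.7 0.2] t 43.9
crate 507.1 -322.0 size 224.9 154.6 ang 16.1
cap [130. 153.] 177 z195 [640.1 347.4] z170 [646.3 355. ]
cap [443. 175.] 223 z195 [ 577.5 -324.5] z170 [ 582.1 -333.3]
cap [414. 184.] 238 z195 [ 559.  -261.3] z170 [ 563.2 -268.6]
cap [454. 204.] 229 z195 [ 513.1 -343.8] z170 [ 516.2 -353.1]
cap [464. 234.] 232 z195 [ 447.6 -362.8] z170 [ 449.1 -372.6]
cap [436. 244.] 249 z195 [ 428.7 -299. ] z170 [ 429.8 -307.2]
```

View pics/g.png

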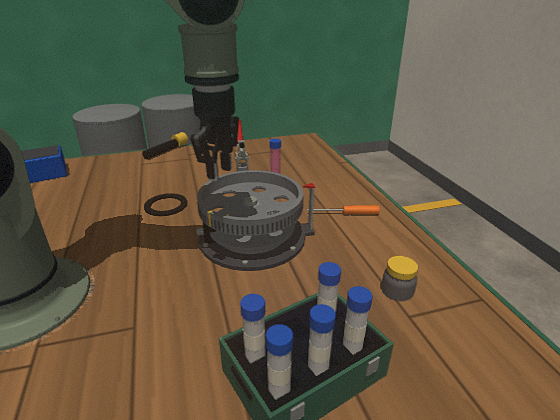

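All five tubes stand upright in the crate, with caps at (329,270), (358,296), (253,303), (321,315) and (280,337). The carousel is empty and the gripper is above the near rim. Next I grip the rim.

```bash
python3 -m creep '{"fingers":[45,45,45,45,45,45,4,4,4,4],"slide":[[0,0,30],[0,0,60],[0,0,85],[0,0,100],[0,0,112],[0,0,116],[0,0,116],[0,0,116],[0,0,116],[0,0,116]],"roll":[0,0,0,0,0,0,0,0,0,0]}' 60
python3 -m creep '{"fingers":[4],"slide":[[0,0,0]],"roll":[0]}'
python3 -c "
from h import *
go([437,1,134],50)
"
```

```text
clock: 45.25
position: [437.0, 0.8, 134.1]
orientation: [0.343, 0.939, 0.0, 0.001]
force: [1.8, -5.2, 2.4]
opening: 8.8
grasp_force: 58.1
clock: 45.38
position: [437.0, 0.8, 134.2]
orientation: [0.343, 0.939, 0.0, 0.001]
force: [1.3, -5.1, 2.2]
opening: 8.8
grasp_force: 58.1
at [437.    0.8 134.2] yaw 49.9 -> slide [0.1 0.2 0.2] roll -0.1 q7 1.03 F [ 1.3 -5.1  2.2] t 45.38
```

```bash
python3 -m creep '{"fingers":[4,4,4,4,4,4,4,4,4,4],"slide":[[-14.6,0.9,0],[-29,3.6,0],[-43,8,0],[-56.3,14,0],[-68.8,21.7,0],[-80.3,30.8,0],[-90.6,41.3,0],[-99.5,52.9,0],[-106.9,65.5,0],[-112.8,79,0]],"roll":[-7,-14,-21,-28,-35,-42,-49,-56,-63,-70]}' 60
python3 -m creep '{"fingers":[4,4],"slide":[[0,0,0],[0,0,0]],"roll":[0,0]}'
python3 -c "
from h import *
go([437,1,134],50)
a=np.radians(-60); print(514+120*np.cos(a),93+120*np.sin(a))
"
```

```text
clock: 46.62
position: [575.2, -12.4, 134.2]
orientation: [-0.26, 0.966, -0.001, 0.001]
force: [7.9, -7.5, -4.5]
opening: 8.7
grasp_force: 57.8
clock: 46.88
position: [575.5, -12.1, 134.2]
orientation: [-0.258, 0.966, -0.001, 0.002]
force: [13.4, -8.7, -8.6]
opening: 8.6
grasp_force: 59.2
at [575.5 -12.1 134.2] yaw 119.9 -> slide [113.5  80.4  -0.4] roll 69.9 q7 2.0 F [13.4 -8.7 -8.6] t 46.88
574.0 -10.923048454132626
```

```bash
python3 -m creep '{"fingers":[40,40,40,40,40,40,40,40],"slide":[[0,0,0],[0,0,0],[0,0,0],[0,0,-25],[0,0,-50],[40,0,-60],[80,30,-60],[113.5,80,-60]],"roll":[0,0,0,0,0,10,20,30]}' 60
python3 -m creep '{"fingers":[40,40,40,40,40,40],"slide":[[0,0,0],[0,0,0],[0,0,0],[0,0,0],[0,0,0],[0,0,0]],"roll":[8,16,24,32,40,40]}' 60
python3 -c "
from h import *
for n in('top','side'):
    c=cap(n,'m_%s.png'%n)
    m,l,b=blobs(c,(20,90,70),(36,255,255),4)
    for i,st,ce in b:
        q=onz(c,[ce],100)[0,:2]; r=onz(c,[ce],130)[0,:2]
        if np.hypot(*(q-[513.5,92]))<150: print(n,ce.round(1),st,[(np.hypot(*(p-[513.5,92])).round(1),np.degrees(np.arctan2(p[1]-92,p[0]-513.5)).round(1)) for p in(q,r)])
go([437,1,134],50)
"
```

```text
clock: 47.88
position: [433.8, 1.3, 193.6]
orientation: [0.004, 1.0, 0.0, 0.0]
force: [0.1, 2.3, 0.4]
opening: 40.1
grasp_force: 0.0
clock: 48.62
position: [435.2, 2.1, 193.6]
orientation: [0.341, 0.94, -0.0, 0.0]
force: [0.1, 0.6, -0.2]
opening: 40.2
grasp_force: 0.0
top [302.5 198.7] [300 197   6   4  18] [(np.float64(123.0), np.float64(-74.8)), (np.float64(120.3), np.float64(-76.5))]
side [274.9 221.8] [272 213   5  18  49] [(np.float64(104.9), np.float64(-70.4)), (np.float64(146.6), np.float64(-81.2))]
at [435.2   2.1 193.6] yaw 50.2 -> slide [-2.1  0.3 59.6] roll 0.2 q7 0.89 F [ 1.   0.5 -0.6] t 48.73
```

```bash
python3 -m creep '{"fingers":[40,40,40,40,4,4,4,4],"slide":[[-2,0,25],[-2,0,50],[-2,0,59.5],[-2,0,59.5],[-2,0,59.5],[-2,0,59.5],[-2,0,59.5],[-2,0,59.5]],"roll":[0,0,0,0,0,0,0,0]}' 60
python3 -m creep '{"fingers":[4,4,4,4,4,4,4,4,4,4],"slide":[[-14.6,0.9,0],[-29,3.6,0],[-43,8,0],[-56.3,14,0],[-68.8,21.7,0],[-80.3,30.8,0],[-90.6,41.3,0],[-99.5,52.9,0],[-106.9,65.5,0],[-112.8,79,0]],"roll":[-7,-14,-21,-28,-35,-42,-49,-56,-63,-70]}' 60
python3 -m creep '{"fingers":[4,4],"slide":[[0,0,0],[0,0,0]],"roll":[0,0]}'
python3 -m creep '{"fingers":[40,40,40,40,40,40,40,40,40],"slide":[[0,0,0],[0,0,0],[0,0,0],[0,0,-25],[0,0,-50],[40,0,-60],[80,30,-60],[113.5,80,-60],[113.5,80,-60]],"roll":[0,0,0,0,0,10,20,30,40]}' 60
cat >> h.py <<'E'
def mark():
    hub=np.array([513.5,92.])
    c=cap('top')
    m,l,b=blobs(c,(20,90,70),(36,255,255),4)
    for i,st,ce in b:
        p=onz(c,[ce],100)[0,:2]-hub
        if np.hypot(*p)<150:
            yy,xx=np.where(l==i); P=np.c_[xx,yy]
            q=onz(c,P,100)[:,:2]-hub; r=onz(c,P,130)[:,:2]-hub
            print('mark px',ce.round(1),st[4],'deck r,ang',[(np.hypot(*v).round(0),np.degrees(np.arctan2(v[1],v[0])).round(1)) for v in q[[0,len(q)//2,-1]]],'rim',[(np.hypot(*v).round(0),np.degrees(np.arctan2(v[1],v[0])).round(1)) for v in r[[0,len(r)//2,-1]]],'mean',np.degrees(np.arctan2(*q.mean(0)[::-1])).round(2),np.degrees(np.arctan2(*r.mean(0)[::-1])).round(2))
    m,l,b=blobs(c,(0,150,70),(8,255,255),20)
    for i,st,ce in b:
        if 230<ce[0]<280:
            P=np.argwhere(l==i)[:,::-1]; q=onz(c,P,135)[:,:2]-hub
            tri=cv2.minEnclosingTriangle(q.astype(np.float32).reshape(-1,1,2))[1].reshape(3,2)
            ang=np.degrees(np.arctan2(q.mean(0)[1],q.mean(0)[0])); print('ptr cen r,ang',np.hypot(*q.mean(0)).round(1),ang.round(2),'tri',[(np.hypot(*v).round(1),np.degrees(np.arctan2(v[1],v[0])).round(2)) for v in tri])
    return c
E
python3 -c "
from h import *
c=mark(); cv2.imwrite('pics/n.png',cv2.resize(c['img'][135:240,190:320],None,fx=6,fy=5.7,interpolation=cv2.INTER_CUBIC)[:600,:800])
go([437,1,134],50)"
```

```text
clock: 49.72
position: [437.2, 0.3, 134.9]
orientation: [0.342, 0.94, 0.0, 0.001]
force: [0.2, -3.2, 9.1]
opening: 9.2
grasp_force: 58.3
clock: 50.98
position: [575.3, -12.6, 135.0]
orientation: [-0.26, 0.966, -0.001, 0.001]
force: [2.5, -4.4, 0.4]
opening: 9.2
grasp_force: 58.1
clock: 51.22
position: [575.5, -12.5, 135.0]
orientation: [-0.259, 0.966, -0.001, 0.002]
force: [7.9, -5.9, -2.1]
opening: 9.3
grasp_force: 59.1
clock: 52.35
position: [432.4, 2.3, 194.3]
orientation: [0.089, 0.996, 0.0, -0.001]
force: [1.3, -0.3, 0.1]
opening: 40.2
grasp_force: 0.0
mark px [255.4 169.2] 67 deck r,ang [(np.float64(136.0), np.float64(-5.7)), (np.float64(105.0), np.float64(-7.0)), (np.float64(72.0), np.float64(-6.0))] rim [(np.float64(129.0), np.float64(-6.5)), (np.float64(99.0), np.float64(-8.1)), (np.float64(67.0), np.float64(-7.6))] mean -6.21 -7.27
ptr cen r,ang 147.9 -4.95 tri [(np.float32(158.3), np.float32(-0.81)), (np.float32(156.7), np.float32(-8.91)), (np.float32(129.6), np.float32(-4.92))]
at [434.4   1.9 194.5] yaw 79.2 -> slide [-2.7 -0.4 60.5] roll 29.2 q7 1.27 F [0.7 0.1 0.9] t 52.4
```

View pics/n.png

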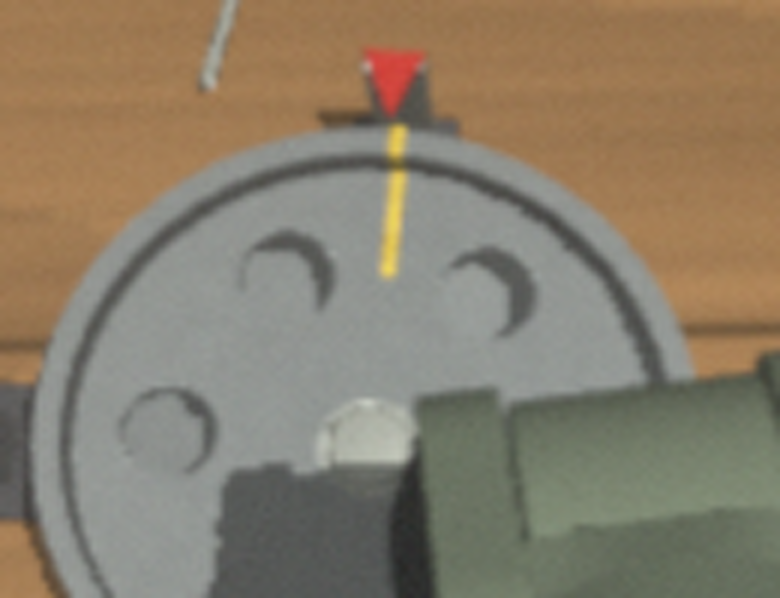

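The yellow mark's outer end is at crop (399,127) and the red tip at (392,115), so the mark stops slightly clockwise of the pointer. I'll measure the residual.

```bash
cat >> h.py <<'E'
def resid(c):
    hub=np.array([513.5,92.]); im=c['img'].astype(float)
    yel=np.clip((im[...,1]+im[...,2])/2-im[...,0]-40,0,None); red=np.clip(im[...,2]-im[...,1]-70,0,None)
    def line(wt,y0,y1,x0,x1,z,rmin,rmax):
        yy,xx=np.mgrid[y0:y1,x0:x1]; P=np.c_[xx.ravel(),yy.ravel()]; q=onz(c,P,z)[:,:2]-hub
        r=np.hypot(*q.T); w=wt[y0:y1,x0:x1].ravel()*(r>rmin)*(r<rmax)
        a=np.degrees(np.arctan2(q[:,1],q[:,0])); return (w@a/w.sum()).round(2),int(w.sum())
    print('mark rim',line(yel,150,165,245,268,130,115,125),'deck',line(yel,160,190,240,268,100,72,108),'ptr',line(red,140,160,245,268,135,129,160),line(red,140,160,245,268,135,129,142))
E
python3 -c "
from h import *
resid(cap('top')); resid(cap('top'))"
```

```text
mark rim (np.float64(-6.44), 779) deck (np.float64(-6.35), 2525) ptr (np.float64(-4.97), 3283) (np.float64(-4.94), 683)
mark rim (np.float64(-6.44), 769) deck (np.float64(-6.35), 2541) ptr (np.float64(-4.97), 3288) (np.float64(-4.95), 683)
```

```bash
python3 -m creep '{"fingers":[40,40,40,40,40,40],"slide":[[-2.7,0,0],[-2.7,0,0],[-2.7,0,0],[-2.7,0,20],[-2.7,0,40],[-2.7,0,40]],"roll":[9,18,29,29,29,29]}' 60
python3 -c "
from h import *
go([437,1,134.5],50)"
```

```text
clock: 53.25
position: [438.1, 0.4, 153.1]
orientation: [0.332, 0.943, -0.001, -0.001]
force: [-1.3, -0.2, 0.5]
opening: 39.6
grasp_force: 0.0
at [4.381e+02 4.000e-01 1.531e+02] yaw 51.2 -> slide [ 1.2 -0.2 18.6] roll 1.2 q7 0.87 F [-1.3 -0.2  0.5] t 53.25
```

```bash
python3 -m creep '{"fingers":[40,40,4,4,4,4,4,4,4,4],"slide":[[0,0,10],[0,0,19],[0,0,19],[0,0,19],[0,0,19],[0,0,19],[-1.5,0,19],[-3.1,0,19],[-3.1,0,19],[-3.1,0,19]],"roll":[0,0,0,0,0,0,-0.8,-1.5,-1.5,-1.5]}' 60
python3 -m creep '{"fingers":[40,40,40,40,40,40],"slide":[[0,0,0],[0,0,0],[0,0,0],[0,0,-30],[0,0,-60],[0,0,-60]],"roll":[0,0,0,0,0,0]}' 60
python3 -c "
from h import *
resid(cap('top'))"
```

```text
clock: 54.5
position: [439.8, -1.6, 135.2]
orientation: [0.321, 0.947, -0.0, -0.001]
force: [-5.7, -2.7, 4.0]
opening: 8.8
grasp_force: 58.7
clock: 55.25
position: [441.7, -1.1, 196.7]
orientation: [0.321, 0.947, 0.001, 0.002]
force: [0.5, 0.1, -0.6]
opening: 40.0
grasp_force: 0.0
mark rim (np.float64(-5.22), 738) deck (np.float64(-5.15), 2531) ptr (np.float64(-4.98), 3308) (np.float64(-4.94), 689)
```

```bash
python3 -c "
from h import *
c=cap('top'); m,l,b=blobs(c,(0,150,70),(8,255,255),100)
for i,st,ce in b:
  for th in(.75,.85,.95):
    q=onz(c,[ce],150+73.5*np.sin(th)+6)[0,:2]-[514,93]; print(ce,th,np.hypot(*q),178+73.5*np.cos(th)-6*np.sin(th),np.degrees(np.arctan2(q[1],q[0])))
go([534.6,328.1,310],-5)"
```

```text
[139.90996785 200.94212219] 0.75 228.65686191462137 227.68929930208583 84.9078714161454
[139.90996785 200.94212219] 0.85 227.16133595138942 222.00107879170443 85.06413375290686
[139.90996785 200.94212219] 0.95 225.8284541442843 215.8732140468592 85.2052989927007
at [440.7  -1.1 194.9] yaw 52.5 -> slide [ 125.8  318.5 -115. ] roll 57.5 q7 0.88 F [ 0.1 -0.4 -0.9] t 55.35
```

```bash
python3 -m creep '{"fingers":[0,0,0,0,0,0,0,0,0,0],"slide":[[0,0,-50],[0,0,-100],[15,38,-115],[36,90,-115],[57,144,-115],[78,198,-115],[99,250,-115],[117,296,-115],[125.8,318.5,-115],[125.8,318.5,-115]],"roll":[0,0,7,14,21,28,35,42,50,57.5]}' 40
python3 -m creep '{"fingers":[0,0],"slide":[[0,0,0],[0,0,0]],"roll":[0,0]}'
python3 -c "
from h import *
go([534.6,328.1,240],-5); c=cap('side','k.png'); cv2.imwrite('pics/k.png',cv2.resize(c['img'][60:260,130:380],None,fx=3,fy=3)); resid(cap('top'))"
```

```text
clock: 56.6
position: [534.3, 330.1, 307.8]
orientation: [0.738, 0.675, -0.001, -0.0]
force: [1.0, -0.5, -0.0]
opening: -0.0
grasp_force: 0.0
clock: 56.85
position: [534.6, 327.7, 309.5]
orientation: [0.736, 0.677, -0.0, -0.0]
force: [0.1, 0.4, 0.2]
opening: 0.0
grasp_force: 0.0
at [534.6 327.7 309.5] yaw -4.8 -> slide [ 0.4 -0.  69.5] roll 0.2 q7 -0.62 F [0.1 0.4 0.2] t 56.85
mark rim (np.float64(-5.22), 709) deck (np.float64(-5.15), 2437) ptr (np.float64(-4.97), 3108) (np.float64(-4.94), 641)
```

View pics/k.png

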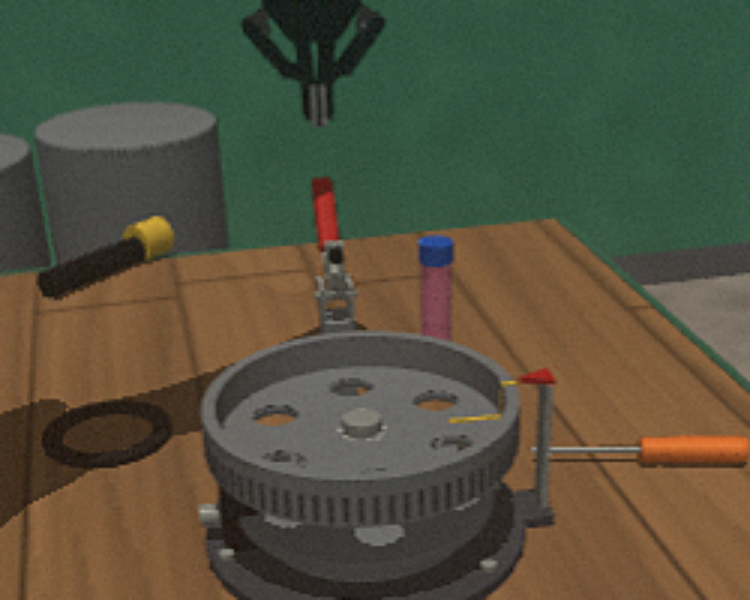

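The closed fingertips at crop (318,120) are directly above the red handle at (325,215), and the yellow mark meets the red arrow at (520,382). Pressing down.

```bash
python3 -m creep '{"fingers":[0,0,0,0,0,0,0,0,0,0],"slide":[[0,0,25],[0,0,45],[0,0,60],[0,0,68],[0,0,75],[0,0,82],[0,0,89],[0,0,96],[0,0,103],[0,0,110]],"roll":[0,0,0,0,0,0,0,0,0,0]}'
python3 -m creep '{"fingers":[0,0,0,0],"slide":[[0,0,5],[0,0,10],[0,0,14],[0,0,14]],"roll":[0,0,0,0]}'
```

```text
clock: 58.2
position: [534.7, 328.2, 199.6]
orientation: [0.737, 0.676, 0.0, -0.0]
force: [0.3, 1.3, 3.5]
opening: 0.1
grasp_force: 1.4
clock: 58.7
position: [534.5, 327.7, 185.6]
orientation: [0.737, 0.676, -0.0, 0.0]
force: [-0.3, -0.4, -0.7]
opening: 0.2
grasp_force: 0.0
```

```bash
python3 -m creep '{"fingers":[0,0,0,0],"slide":[[0,0,1.5],[0,0,3],[0,0,3.5],[0,0,3.5]],"roll":[0,0,0,0]}'
python3 -c "
from h import *
c=cap('side','p.png'); cv2.imwrite('pics/p.png',cv2.resize(c['img'][90:240,170:350],None,fx=4,fy=4))"
```

```text
clock: 59.2
position: [534.8, 328.0, 183.0]
orientation: [0.737, 0.676, 0.0, -0.0]
force: [-2.9, -1.1, 9.4]
opening: 0.3
grasp_force: 4.9
```

View pics/p.png

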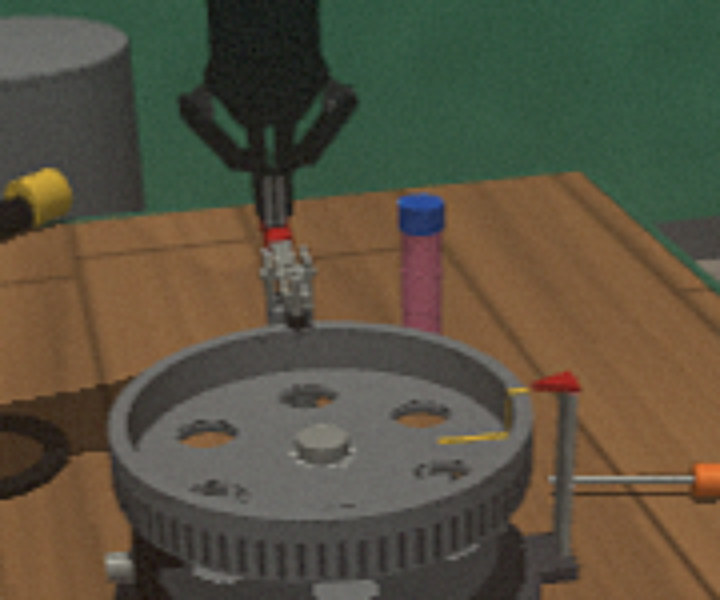

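The handle looks level, with the clamp foot on the rim at crop (297,322), and contact came at the expected height of 158 mm. A little more pressure will confirm the stop.

```bash
python3 -m creep '{"fingers":[0,0,0,0],"slide":[[0,0,0.8],[0,0,1.5],[0,0,1.5],[0,0,1.5]],"roll":[0,0,0,0]}'
```

```text
clock: 59.75
position: [534.9, 328.1, 182.8]
orientation: [0.737, 0.676, 0.001, -0.0]
force: [-9.6, -5.6, 29.1]
opening: 0.1
grasp_force: 14.6
```

Firm stop at 29 N. I'll retract and make a final check.

```bash
python3 -m creep '{"fingers":[0,0,0,0,0,0],"slide":[[0,0,-10],[0,0,-40],[0,0,-80],[0,0,-120],[0,0,-150],[0,0,-150]],"roll":[0,0,0,0,0,0]}'
python3 -c "
from h import *
c=cap('top','z.png'); resid(c); crate(c); caps(c)
m,l,b=blobs(c,(0,150,70),(8,255,255),100)
for i,st,ce in b:
  q=onz(c,[ce],158)[0,:2]-[514,93]; print('handle',ce,st,np.hypot(*q),'exp 251')
c=cap('side'); cv2.imwrite('pics/z.png',c['img'])"
```

```text
clock: 60.5
position: [535.4, 328.3, 333.3]
orientation: [0.737, 0.676, 0.002, 0.0]
force: [-1.2, -0.2, -0.6]
opening: -0.1
grasp_force: 0.0
mark rim (np.float64(-5.23), 710) deck (np.float64(-5.15), 2432) ptr (np.float64(-4.98), 3136) (np.float64(-4.94), 649)
crate 506.8 -322.2 size 225.6 154.1 ang 16.2
cap [130. 154.] 186 z195 [639.6 347.2] z170 [645.8 354.8]
cap [443. 174.] 222 z195 [ 577.5 -324.5] z170 [ 582.2 -333.3]
cap [414. 184.] 238 z195 [ 558.8 -261.4] z170 [ 563.1 -268.7]
cap [454. 204.] 231 z195 [ 513.  -343.8] z170 [ 516.1 -353.1]
cap [464. 234.] 233 z195 [ 447.7 -362.7] z170 [ 449.2 -372.5]
cap [436. 244.] 249 z195 [ 428.7 -299.1] z170 [ 429.8 -307.4]
handle [136.84697509 203.58362989] [121 199  32  11 281] 248.97620211786935 exp 251
```

View pics/z.png

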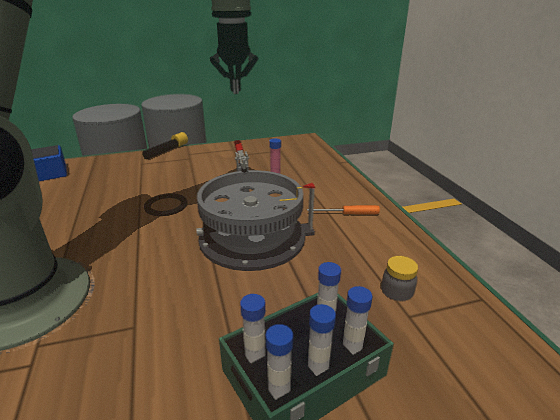

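The final view shows all five tubes upright in the crate, the mark on the pointer at (308,187), the clamp handle level at (240,150), and the bystanders untouched. Handing in.

```bash
python3 -c "
from plant import robot
print(robot.hand_in())"
```

```text
the job is handed in; nothing more can be done
None
```

I handed the job in at about 60 s: all five tubes stand home in the crate, the mark is within about 0.3° of the pointer, the clamp handle was then pressed to its stop, and the bystanders and pink tube were left alone; no verdict was returned.

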